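# Click the welding selector two settings past the green stud and confirm

## Robot

A 6-joint arm with a two-finger parallel gripper is mounted at the origin on the work surface. World frame = base frame: x ahead of the robot, y to its left, z up, the work surface at z = 0. Lengths are in m, angles in degrees, forces in N, time in s.
With the tool pointing down it reaches from about 0.375 to 0.9 m from the base axis. Payload 3.1 kg.
Tool frame: the origin (TCP) lies at the very end of the fingers, on their centre line; the grasp point (between the pads) lies 19 mm behind it; z points along the fingers, y is the line along which they close (so a half turn about z gives the same grasp; the last joint's range is limited). The gripper opens to 87 mm and grips with 3 to 60 N. Pads are 19 mm wide; open, the fingers measure 117 mm over their backs; the gripper's body (75 mm by 190 mm) begins 51 mm behind the grasp point.
Start: joints at [53.944, 30.224, 82.088, -0, 67.689, -10.227], TCP at [0.272, 0.563, 0.223] pointing down, gripper open.
Joint ranges: [-176.69, 176.69], [-43.24, 126.21], [12.49, 139.97], [-82, 262], [0, 151.66], [-163.58, 163.58]. Speed limits (degrees/s): [159.86, 159.86, 180, 180, 180, 180].

## Interface

Orientations are given as a 3x3 rotation matrix whose columns are the frame's x, y, z axes.
In Python, from rig import bot, imaging gives the robot as it stands.
- The arm moves only by the tool drive_tool, never from a script. Its argument "deltas" is text: rows parted by semicolons, each of 5 numbers parted by spaces: the finger opening in mm, from 0 to 87, then the shift along the world's x, y, z in mm, then the turn about the world's z in rad. In form: jaw dx dy dz twist; .... A call has 1 to 12 rows; each row is the pose to reach, as a shift and turn from the pose commanded when the call began; what a row does not reach only later rows make up. A row lasts 1/10 s, in which the tool goes at most 50 mm and 8.59 degrees, less where a joint would pass 70% of its speed; a pose out of reach is approached as far as the arm can. A call with a gripper value outside its range is refused whole. The fingers move at their own pace and stop on an object; the grip force is fixed at half the most. Time passes only in rows, so rows that repeat a pose let the fingers close. It gives the time, the measured TCP pose, the force, the opening and the grip force at its end, in the units of the state.
- bot.read_state(): the state, without advancing time (a new reading comes with each control period).
- imaging.capture(name): name is "side" or "top" or "wrist"; returns the picture (384x512x3 uint8, red, green, blue); there is no depth.
- imaging.camera_model(name): a dict with "fx", "fy", "cx", "cy" (pixels), "dist" ([k1, k2, p1, p2, k3] as OpenCV has them; the pictures are not rectified), "T" (4x4, takes a point from camera to world coordinates). Camera axes: x right, y down, z forward; pixel columns grow to the right and rows downward; lengths in m; the calibration is good to about 2 mm. A picture is of the moment at which its call begins: read the wrist's pose just before it. camera_model takes no time and is no camera call; for the wrist camera it gives the pose at the moment of the call.
- bot.hand_in(): hands the job in; it is judged then, once.
The state is a dict: "time_s": time; "joint_positions": joint angles; "qvel": joint speeds; "tau": joint torques, N m; "position": TCP position; "tcp_rot": TCP orientation; "force": force on the tool from outside, world axes, zero at the start; "moment": the same for the moment, N m; "opening": opening from 0.0 (shut) to 1.0 (fully open); "grasp_force": force on a finger pad.
Only numpy, scipy, OpenCV 4.12 (cv2) and the standard library are available. Lean on these libraries where they do the work, as an engineer would, in place of code of your own. Each camera call takes 0.05 s, during which the arm holds its last target. There are 200 camera calls.

## Task

The pipe for the next weld is thicker than the last one: with a fingertip, push the bar of the welding box's rotary selector round, gently and without gripping it, until its white-lined end rests in the click position two clicks clockwise (seen from above) beyond the green stud. Only then press the yellow button right down and let it come up again. Do not press the red button, and leave the loose things standing and lying about where they are.

Things in the scene. Friction and masses are not known exactly. Their poses are not given: they have to be found in the camera images.
- welder: Welding control box, bolted to the bench: 240 x 320 x 80 mm (x, y, z), blue case with a bare aluminium panel on top. Origin: centre of its underside; z up, so the panel is 80 mm above the origin. The dial's axis stands upright at (0, +50 mm) of this frame. Nine short black ticks on the panel show the nine settings.
- selector (a joint): Selector angle, rad, growing CLOCKWISE seen from above. Nine click positions 30 deg apart (0, 0.524 .. 4.19), stops 0.15 rad beyond the ends. Sprung detents: leaving one takes about 0.1 N m (3 to 6 N on the bar, 30 mm out); past the crest half-way (15 deg) it snaps into the next and stays. It starts in one of the first three; the wanted one is 1 to 6 clicks clockwise of it.
- handle: Turning part: a grey disc (radius 48 mm, top 13 mm above the panel) and across its middle a black bar, 84 x 16 mm, standing to 40 mm above the panel, to be pushed on its side. A white line on its top runs from the axis to the pointing end. Origin: on the axis at panel height; x along the bar to the pointing end, z up.
- dial_center (a point): Point on the selector's axis, 26 mm above the panel, half-way up the bar.
- pointer_end (a point): Pointing (white-lined) end of the bar, 42 mm from the axis, 26 mm above the panel.
- two_clicks_back (a point): Imaginary point that turns with the selector, 70 mm from the axis (the circle of the studs), 60 degrees (two clicks) anticlockwise of the pointing end seen from above. It is over the green stud when the selector is set as wanted.
- stud_green: Green marker stud fixed on the panel beside one of the ticks, 70 mm from the dial's axis: 18 mm across, 7 mm high. Origin: centre of its underside.
- set_top (a point): Centre of the top of the yellow push button (cap 32 mm across) on the panel; it is pressed straight down.
- set (a joint): Travel of the yellow button, m: 0 up, 0.006 fully down, which takes about 5 N; springs back.
- stop_top (a point): Centre of the top of the red push button, the same size, near the yellow one. Not to be pressed.
- stop (a joint): Travel of the red button, m: 0 up, 0.006 fully down.
- stud_blue: Blue marker stud, same size as the green one, beside another tick. Origin: centre of its underside.
- stud_white: White marker stud, same size as the green one, beside another tick. Origin: centre of its underside.
- stud_black: Black marker stud, same size as the green one, beside another tick. Origin: centre of its underside.
- coupling_mid (a point): Bystander: steel pipe coupling, 34 mm across, 36 mm high, standing on the control box's panel. This point is at its centre, half-way up.
- flange_mid (a point): Bystander: white plastic flange, 90 mm across, 40 mm high. This point is at its centre, half-way up.
- tape_mid (a point): Bystander: roll of red tape, 100 mm across, 25 mm high. This point is at its centre, half-way up.
- can_mid (a point): Bystander: spray can with an orange label, 64 mm across, 150 mm high. This point is at its centre, half-way up.
- wrench_grip (a point): Bystander: wrench lying flat. This point is on its handle.
- screwdriver_grip (a point): Bystander: screwdriver lying flat. This point is on its handle.
- mug_mid (a point): Bystander: blue mug, 80 mm across, 90 mm high. This point is at its centre, half-way up.

How it is judged (in metres and radians):
On the way, in this order (a step that is already met when the one before it is completed fails the run):
1. the selector rests two clicks clockwise of the green stud, the yellow button still up (horizontal distance between two_clicks_back and stud_green below 0.01 m and velocity of joint selector between -0.1 and 0.1 rad/s and value of joint set below 0.0015 m), for 0.3 s.
2. the yellow button is pressed right down (horizontal distance between two_clicks_back and stud_green below 0.01 m and value of joint set above 0.0048 m), for 0.02 s.
3. the yellow button has come up again (horizontal distance between two_clicks_back and stud_green below 0.01 m and value of joint set below 0.0015 m), for 0.1 s.
At the end, for the whole second after the job is handed in: The selector rests two clicks clockwise of the green stud (two-clicks-back point within 10 mm of it), the yellow button was then pressed at least 4.8 of its 6 mm and is up again, the red one is up, and no loose thing is over 20 mm from where it stood (all of step 3 and value of joint stop below 0.0015 m and velocity of joint selector between -0.1 and 0.1 rad/s and distance of each of coupling_mid, flange_mid, tape_mid, can_mid, wrench_grip, screwdriver_grip, mug_mid from where it was at the start of the episode below 0.02 m); the robot touches nothing.
It fails at once if the yellow button is pressed (over 3 mm) while the selector is not at the wanted setting (value of joint set above 0.003 m and not (horizontal distance between two_clicks_back and stud_green below 0.01 m)).
It fails at once if the red button is pressed (over 3 mm) (value of joint stop above 0.003 m).
It fails at once if the selector is gripped or forced (over 20 N of contact) (contact force between the fingers and handle above 20 N).
It fails at once if a loose bystander is shifted or lifted by over 20 mm (distance of any of coupling_mid, flange_mid, tape_mid, can_mid, wrench_grip, screwdriver_grip, mug_mid from where it was at the start of the episode above 0.02 m).
It also fails if it takes over 45 s, if anything falls off the work surface, if the arm or the gripper's body presses on something with over 40 N, if the wrist force passes 120 N, or if a joint passes its speed limit or range.

## Working session

There is one attempt and no reset: what is moved stays moved. The work goes in short steps, Python scripts to look and compute and a tool call to move; the robot and the scene stay as the last step left them, time stands still between calls to the robot, and variables do not carry over. Pictures are saved under pics/ and viewed, at most 10 in all, crops included, and the job is handed in when it is done.

Besides the shell and the picture viewer there is one more tool, called after "Emit:" by a JSON object that holds its "method" and its "body", one argument or row to a line. drive_tool: Moves the arm, as the interface text tells. Its arguments: {"type":"object","properties":{"deltas":{"type":"string"}},"required":["deltas"]}

```bash
ls; mkdir -p pics
python3 - <<'E'
from rig import bot, imaging
import cv2
for n in ("top","side"):
    im=imaging.capture(n); cv2.imwrite(f"pics/{n}0.png",im[:,:,::-1])
    m=imaging.camera_model(n); print(n,m["fx"],m["T"].round(3).tolist() if hasattr(m["T"],'round') else m["T"])
print(bot.read_state())
E
```

```text
pics
top 490.78953771544644 [[0.021, -0.997, 0.074, 0.366], [-1.0, -0.021, -0.001, -0.017], [0.002, -0.073, -0.997, 1.486], [0.0, 0.0, 0.0, 1.0]]
side 347.1441523628109 [[0.77, -0.317, 0.554, -0.212], [-0.638, -0.38, 0.67, -0.853], [-0.002, -0.869, -0.495, 0.731], [0.0, 0.0, 0.0, 1.0]]
{'time_s': 0.1, 'joint_positions': array([ 5.39450669e+01,  3.02739864e+01,  8.21495581e+01, -7.94727412e-04,
        6.76890075e+01, -1.02277129e+01]), 'qvel': array([-0.09907495, -0.12367792, -0.12771215,  0.00207014, -0.00854985,
       -0.1058337 ]), 'tau': array([-3.81133677e-04, -4.40984988e+01, -1.77149338e+01,  6.34631119e-02,
        5.33719850e-02, -2.82930893e-05]), 'position': array([0.27187153, 0.56203462, 0.22166292]), 'tcp_rot': array([[-9.00114006e-01,  4.35652915e-01, -1.14579518e-03],
       [ 4.35654293e-01,  9.00112655e-01, -1.59567900e-03],
       [ 3.36182532e-04, -1.93546361e-03, -9.99998070e-01]]), 'force': array([-0.47044309,  0.50427082,  0.02733489]), 'moment': array([-0.05283996,  0.00011349,  0.02281517]), 'grasp_force': 0.0, 'opening': 1.0009810492125226}
```

View pics/top0.png

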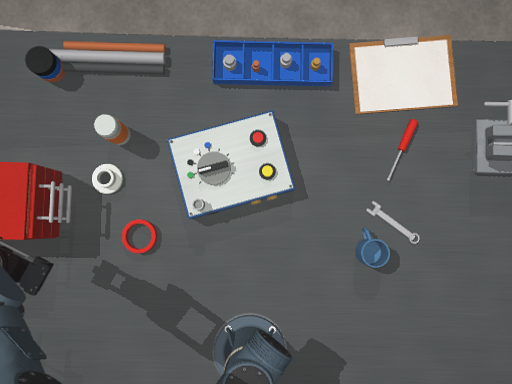

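View pics/side0.png

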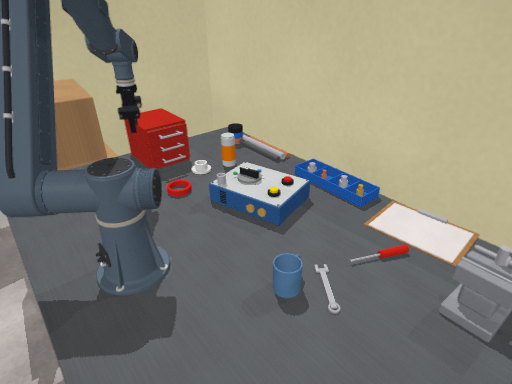

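The top view shows the box at about (230,165), dial at (214,168), yellow button (267,171), red (258,138), coupling (199,205), green stud (190,175). Next I'll zoom in and measure.

```bash
cat > h.py <<'E'
import numpy as np, cv2
from rig import bot, imaging
def ray(m,px,z):
    K=np.array([[m["fx"],0,m["cx"]],[0,m["fy"],m["cy"]],[0,0,1]])
    u=cv2.undistortPoints(np.array([[px]],float),K,np.array(m["dist"],float))[0,0]
    T=np.array(m["T"]); d=T[:3,:3]@[u[0],u[1],1]; o=T[:3,3]
    return o+d*(z-o[2])/d[2]
def blobs(im,lo,hi,roi,amin=8):
    h=cv2.cvtColor(im,cv2.COLOR_RGB2HSV); k=cv2.inRange(h,np.array(lo),np.array(hi))
    r=np.zeros_like(k); x0,y0,x1,y1=roi; r[y0:y1,x0:x1]=k[y0:y1,x0:x1]
    n,_,s,c=cv2.connectedComponentsWithStats(r)
    return [(c[i].round(1).tolist(),int(s[i,4])) for i in range(1,n) if s[i,4]>=amin]
E
python3 - <<'E'
from h import *
m=imaging.camera_model("top"); im=imaging.capture("top")
R=(165,108,298,220)
for n,lo,hi,z in (("green",(45,90,50),(85,255,255),.087),("yellow",(22,120,120),(35,255,255),.1),("red",(0,150,90),(8,255,255),.1),("blue",(105,120,100),(125,255,255),.087)):
    for c,a in blobs(im,lo,hi,R): print(n,c,a,ray(m,c,z).round(4))
h=cv2.cvtColor(im,cv2.COLOR_RGB2HSV)
k=cv2.inRange(h,(0,0,120),(179,70,255)); k[:108]=0;k[220:]=0;k[:,:165]=0;k[:,298:]=0
cs,_=cv2.findContours(k,cv2.RETR_EXTERNAL,cv2.CHAIN_APPROX_NONE); c=max(cs,key=cv2.contourArea)
pts=np.array([ray(m,p[0].astype(float),.08)[:2] for p in c],np.float32)
print(cv2.minAreaRect(pts))
cv2.imwrite("pics/crop.png",cv2.resize(im[108:220,165:298,::-1],None,fx=5,fy=5,interpolation=cv2.INTER_CUBIC))
E
```

```text
green [189.7, 174.6] 27 [0.5086 0.1803 0.087 ]
yellow [266.9, 170.5] 106 [ 0.5238 -0.0401  0.1   ]
red [257.5, 136.9] 94 [ 0.6195 -0.0113  0.1   ]
blue [251.6, 159.1] 320 [0.5572 0.0043 0.087 ]
blue [182.1, 185.1] 130 [0.478 0.201 0.087]
blue [207.2, 144.8] 25 [0.5957 0.1327 0.087 ]
((0.5438619256019592, 0.06472834944725037), (0.2295239269733429, 0.30886149406433105), 16.798847198486328)
```

View pics/crop.png

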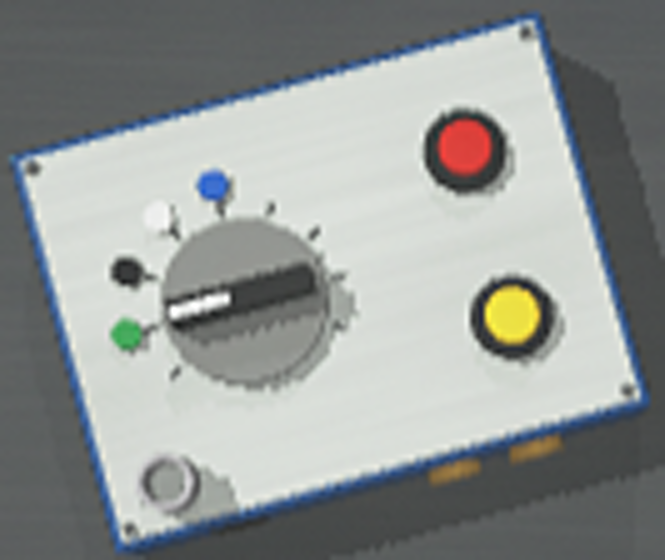

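Pointer is at the green tick. Dial axis is about (0.529, 0.113) and green–axis is 70.8 mm, blue 69.3 mm and 90° apart, which is consistent. The wanted tick is the white stud's (world angle 107° → 47°). I'll close the fingers and approach the pushing side, still high.

Emit:
{"method": "drive_tool", "body": {
  "deltas": "0 20 -40 0 0.1; 0 40 -80 0 0.2; 0 60 -122 0 0.3; 0 80 -163 0 0.4; 0 101 -204 0 0.5; 0 122 -246 0 0.6; 0 142 -287 0 0.7; 0 163 -328 0 0.75; 0 183 -370 0 0.75; 0 200 -405 0 0.75; 0 211 -427 0 0.75; 0 211 -427 0 0.75"
}}

```text
time_s: 1.35
position: [0.4851, 0.1328, 0.2225]
tcp_rot: [[-0.957, -0.29, 0.001], [-0.29, 0.957, -0.001], [-0.001, -0.001, -1.0]]
force: [0.2, -0.4, -0.5]
opening: 0.036
grasp_force: 0.0
```

Run:
```python
from h import *
m=imaging.camera_model("wrist"); im=imaging.capture("wrist"); cv2.imwrite("pics/w1.png",im[:,:,::-1])
s=bot.read_state(); print(s["position"],s["tcp_rot"].round(3).tolist(),s["force"],s["opening"]); print(np.array(m["T"]).round(3).tolist())
h=cv2.cvtColor(im,cv2.COLOR_RGB2HSV)
for n,lo,hi,z in (("green",(45,90,50),(85,255,255),.087),("yellow",(22,120,120),(35,255,255),.1),("red",(0,150,90),(8,255,255),.1),("blue",(105,120,100),(125,255,255),.087)):
    for c,a in blobs(im,lo,hi,(0,0,512,384),80): print(n,c,a,ray(m,c,z).round(4))
```

```text
[0.48373541 0.13439158 0.22233439] [[-0.957, -0.292, -0.0], [-0.292, 0.957, 0.0], [0.0, 0.0, -1.0]] [-0.47353309  0.12274827 -0.53904195] 0.020725365847719977
[[-0.29, 0.922, 0.259, 0.416], [0.957, 0.279, 0.078, 0.112], [-0.001, 0.27, -0.963, 0.385], [0.0, 0.0, 0.0, 1.0]]
green [288.4, 210.5] 161 [0.5096 0.1804 0.087 ]
yellow [92.9, 170.5] 772 [ 0.5233 -0.0378  0.1   ]
red [438.8, 99.2] 3241 [0.3486 0.2854 0.1   ]
blue [212.1, 118.0] 1527 [0.4347 0.0701 0.087 ]
```

View pics/w1.png

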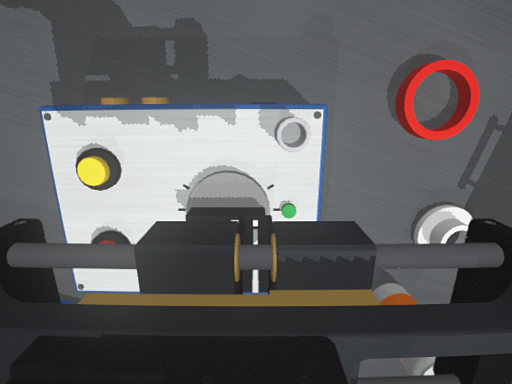

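The wrist view shows green at (288,210), agreeing with the top camera to 1 mm. The coupling is at (292,133), clear of the fingers. Descending, and computing the arc.

Emit:
{"method": "drive_tool", "body": {
  "deltas": "0 0 0 -30 0; 0 0 0 -60 0; 0 0 0 -90 0; 0 0 0 -110 0; 0 0 0 -120 0; 0 0 0 -120 0"
}}

```text
time_s: 2.0
position: [0.4818, 0.1365, 0.1015]
tcp_rot: [[-0.955, -0.296, -0.003], [-0.296, 0.955, 0.0], [0.003, 0.001, -1.0]]
force: [-0.3, -0.5, -0.4]
opening: 0.005
grasp_force: 0.0
```

Run:
```python
from h import *
s=bot.read_state(); print(s["time_s"],s["position"],s["force"])
C=np.array([.5294,.1126]); p0=np.array([.4829,.1350])
for t in range(107,44,-3):
    a=np.radians(t); u=np.array([np.cos(a),np.sin(a)]); d=np.array([np.sin(a),-np.cos(a)])
    print(t,((C+.035*u-.0175*d-p0)*1000).round(1),round(np.radians(t-107),3))
```

```text
2.0 [0.48180269 0.13647249 0.10146815] [-0.30546563 -0.50755431 -0.43236396]
107 [19.5  6. ] 0.0
104 [21.1  7.3] -0.052
101 [22.6  8.6] -0.105
98 [24.3  9.8] -0.157
95 [26.  10.9] -0.209
92 [27.8 12. ] -0.262
89 [29.6 12.9] -0.314
86 [31.5 13.7] -0.367
83 [33.4 14.5] -0.419
80 [35.3 15.1] -0.471
77 [37.3 15.6] -0.524
74 [39.3 16.1] -0.576
71 [41.3 16.4] -0.628
68 [43.4 16.6] -0.681
65 [45.4 16.7] -0.733
62 [47.5 16.7] -0.785
59 [49.5 16.6] -0.838
56 [51.6 16.4] -0.89
53 [53.6 16.1] -0.942
50 [55.6 15.7] -0.995
47 [57.6 15.1] -1.047
```

Emit:
{"method": "drive_tool", "body": {
  "deltas": "0 4 1.2 0 0; 0 8 2.5 0 0; 0 12 4 0 0; 0 15 5 0 0; 0 17.5 5.5 0 0; 0 19.5 6 0 0; 0 20.5 7 0 -0.035; 0 21.5 7.8 0 -0.07; 0 22.6 8.6 0 -0.105"
}}

```text
time_s: 2.9
position: [0.5041, 0.144, 0.1023]
tcp_rot: [[-0.981, -0.192, -0.004], [-0.192, 0.981, -0.0], [0.004, 0.0, -1.0]]
force: [-2.8, 0.4, 1.3]
opening: 0.004
grasp_force: 1.4
```

Emit:
{"method": "drive_tool", "body": {
  "deltas": "0 1.1 0.8 0 -0.035; 0 2.3 1.6 0 -0.07; 0 3.4 2.3 0 -0.105; 0 4.6 3 0 -0.14; 0 5.8 3.7 0 -0.175; 0 7 4.3 0 -0.21; 0 8.3 4.8 0 -0.245; 0 9.6 5.4 0 -0.28; 0 10.8 5.9 0 -0.315"
}}

```text
time_s: 3.8
position: [0.5169, 0.1501, 0.1025]
tcp_rot: [[-0.993, 0.122, 0.0], [0.122, 0.993, 0.0], [-0.0, 0.0, -1.0]]
force: [-0.4, -0.4, 0.0]
opening: 0.004
grasp_force: 0.0
```

Run:
```python
from h import *
im=imaging.capture("top"); cv2.imwrite("pics/t2.png",cv2.resize(im[108:220,165:298,::-1],None,fx=5,fy=5,interpolation=cv2.INTER_CUBIC))
```

```text
(no output)
```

View pics/t2.png

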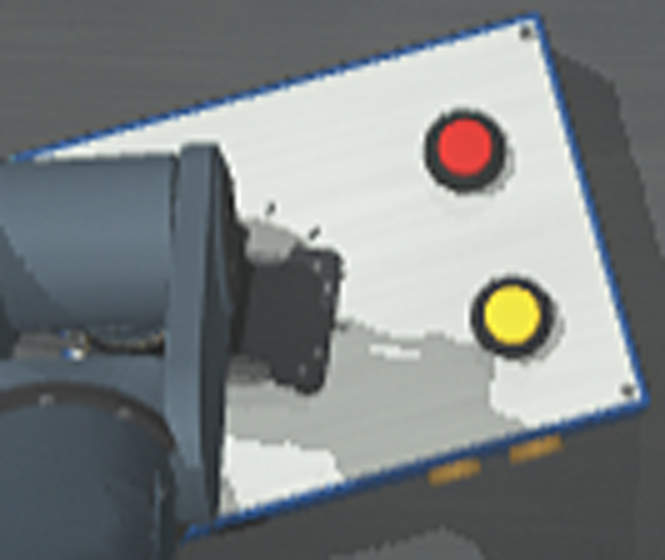

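The top view is blocked by the arm over the dial; the force falling to zero says the bar has snapped one click ahead. Pushing the second click.

Emit:
{"method": "drive_tool", "body": {
  "deltas": "0 1.9 0.6 0 -0.05; 0 3.9 1.1 0 -0.105; 0 5.2 1.4 0 -0.14; 0 6.6 1.7 0 -0.175; 0 7.9 1.9 0 -0.21; 0 9.3 2 0 -0.245; 0 10.6 2.1 0 -0.28"
}}

```text
time_s: 4.55
position: [0.5255, 0.1524, 0.1023]
tcp_rot: [[-0.92, 0.391, -0.004], [0.391, 0.92, 0.0], [0.004, -0.001, -1.0]]
force: [-2.3, 0.8, 1.3]
opening: 0.008
grasp_force: 1.2
```

Emit:
{"method": "drive_tool", "body": {
  "deltas": "0 1.4 0.1 0 -0.033; 0 2.1 0.1 0 -0.05; 0 2.8 0.1 0 -0.07; 0 3.5 0.1 0 -0.09; 0 4.2 0 0 -0.105; 0 4.9 0 0 -0.12; 0 4.9 0 0 -0.12"
}}

```text
time_s: 5.25
position: [0.5325, 0.1521, 0.1026]
tcp_rot: [[-0.867, 0.498, 0.001], [0.498, 0.867, -0.0], [-0.0, 0.0, -1.0]]
force: [0.3, -0.3, -0.4]
opening: 0.006
grasp_force: 0.0
```

Emit:
{"method": "drive_tool", "body": {
  "deltas": "0 -6 4 0 0; 0 -12 7 0 0; 0 -17 10 0 0; 0 -17 10 30 0; 0 -17 10 60 0; 0 -17 10 90 0; 0 -16 -30 95 0; 0 -14 -75 95 0; 0 -12 -120 95 0; 0 -10 -160 95 0; 0 -9.5 -191 95 0; 0 -9.5 -191 95 0"
}}

```text
time_s: 6.45
position: [0.5229, -0.0421, 0.1976]
tcp_rot: [[-0.865, 0.501, 0.001], [0.501, 0.865, -0.001], [-0.002, -0.001, -1.0]]
force: [-0.7, 1.3, 0.3]
opening: 0.003
grasp_force: 0.0
```

Run:
```python
from h import *
im=imaging.capture("top"); cv2.imwrite("pics/t3.png",cv2.resize(im[108:220,165:298,::-1],None,fx=5,fy=5,interpolation=cv2.INTER_CUBIC))
m=imaging.camera_model("wrist"); w=imaging.capture("wrist"); cv2.imwrite("pics/w3.png",w[:,:,::-1])
s=bot.read_state(); print(s["time_s"],s["position"],s["force"])
for n,lo,hi,z in (("green",(45,90,50),(85,255,255),.087),("yellow",(22,120,120),(35,255,255),.1)):
    for c,a in blobs(w,lo,hi,(0,0,512,384),80): print(n,c,a,ray(m,c,z).round(4))
```

```text
6.55 [ 0.52206286 -0.03883714  0.19739698] [0.26282622 0.38058644 0.45398082]
green [449.1, 61.4] 301 [0.5098 0.1794 0.087 ]
yellow [256.2, 189.6] 832 [ 0.5241 -0.0387  0.1   ]
```

View pics/t3.png

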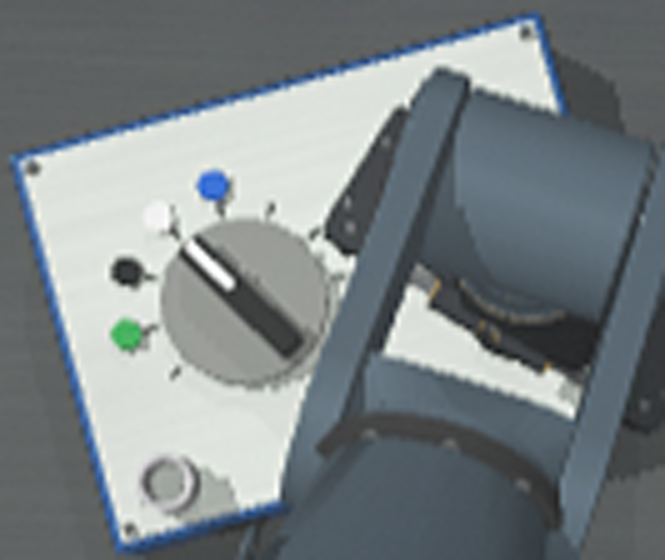

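View pics/w3.png

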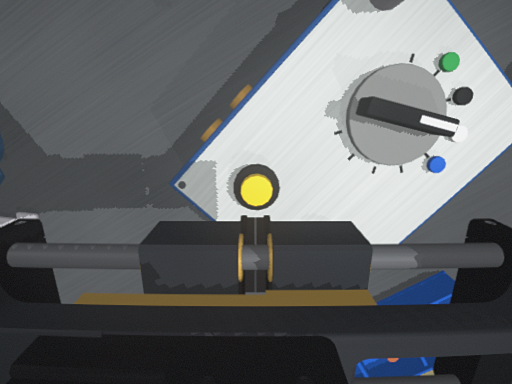

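Both pictures show the white line pointing at the white stud (top crop (190,245) → stud (158,215)), two clicks past green, and the coupling hasn't moved. The yellow button is directly under the tool, so I'll lower in small steps.

Emit:
{"method": "drive_tool", "body": {
  "deltas": "0 0 0 -25 0; 0 0 0 -50 0; 0 0 0 -70 0; 0 0 0 -78 0; 0 0 0 -82 0; 0 0 0 -84 0; 0 0 0 -86 0; 0 0 0 -88 0; 0 0 0 -88 0"
}}

```text
time_s: 7.45
position: [0.5229, -0.0389, 0.1099]
tcp_rot: [[-0.867, 0.498, 0.001], [0.498, 0.867, -0.0], [-0.001, 0.0, -1.0]]
force: [-0.4, 0.2, 0.6]
opening: 0.005
grasp_force: 0.0
```

Emit:
{"method": "drive_tool", "body": {
  "deltas": "0 0 0 -2 0; 0 0 0 -4 0; 0 0 0 -6 0; 0 0 0 -8 0; 0 0 0 -8 0"
}}

```text
time_s: 7.95
position: [0.5226, -0.0389, 0.1014]
tcp_rot: [[-0.867, 0.498, -0.0], [0.498, 0.867, 0.0], [0.0, -0.0, -1.0]]
force: [-0.6, -0.2, 2.8]
opening: 0.005
grasp_force: 0.9
```

Emit:
{"method": "drive_tool", "body": {
  "deltas": "0 0 0 -1 0; 0 0 0 -2 0; 0 0 0 -3 0; 0 0 0 -3 0"
}}

```text
time_s: 8.35
position: [0.5227, -0.0389, 0.0986]
tcp_rot: [[-0.867, 0.498, 0.0], [0.498, 0.867, -0.0], [-0.0, -0.0, -1.0]]
force: [-1.0, 0.0, 3.1]
opening: 0.007
grasp_force: 1.8
```

Emit:
{"method": "drive_tool", "body": {
  "deltas": "0 0 0 -1 0; 0 0 0 -2 0; 0 0 0 -2 0"
}}

```text
time_s: 8.65
position: [0.5227, -0.0389, 0.0966]
tcp_rot: [[-0.867, 0.498, 0.0], [0.498, 0.867, -0.0], [-0.0, -0.0, -1.0]]
force: [-1.1, -0.2, 4.2]
opening: 0.003
grasp_force: 2.3
```

Emit:
{"method": "drive_tool", "body": {
  "deltas": "0 0 0 -0.7 0; 0 0 0 -1.4 0; 0 0 0 -2 0; 0 0 0 -2 0"
}}

```text
time_s: 9.05
position: [0.5227, -0.0389, 0.0962]
tcp_rot: [[-0.868, 0.497, 0.001], [0.497, 0.868, -0.0], [-0.001, -0.0, -1.0]]
force: [-4.4, -0.3, 15.5]
opening: 0.01
grasp_force: 8.2
```

Bottomed out: 15 N and no further travel. Releasing and lifting clear.

Emit:
{"method": "drive_tool", "body": {
  "deltas": "0 0 0 4 0; 0 0 0 10 0; 0 0 0 25 0; 0 0 0 50 0; 0 0 0 80 0; 0 0 -40 100 0; 0 0 -80 100 0; 0 0 -120 100 0; 0 0 -150 100 0; 0 0 -150 100 0; 0 0 -150 100 0"
}}

```text
time_s: 10.15
position: [0.5222, -0.1889, 0.1939]
tcp_rot: [[-0.867, 0.499, -0.001], [0.499, 0.867, 0.001], [0.002, 0.001, -1.0]]
force: [-0.5, 0.4, 0.5]
opening: 0.006
grasp_force: 0.0
```

Run:
```python
from h import *
im=imaging.capture("top"); cv2.imwrite("pics/t4.png",im[:,:,::-1])
print(bot.read_state()["force"])
```

```text
[-0.0149833   0.21340414 -0.85346153]
```

View pics/t4.png

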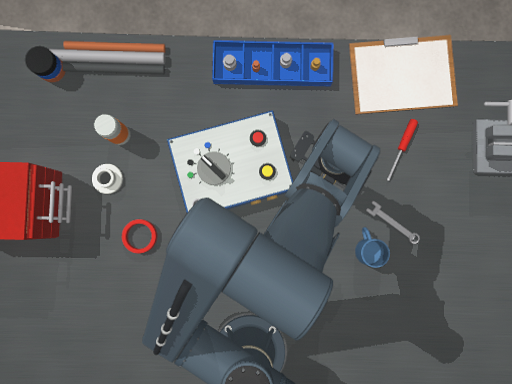

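The pointer (≈(203,157)) still points at the white stud (197,151), the buttons are free and the visible loose things are where they were (the coupling is hidden by the arm). Handing in.

```bash
python3 -c "
from rig import bot; print(bot.hand_in())"
```

```text
the job is handed in; nothing more can be done
None
```

I pushed the selector two clicks clockwise past the green stud, then pressed the yellow button until it bottomed out and released it; I did not touch the red button, saw no loose thing out of place (the coupling was hidden in the last picture), and handed the job in without a verdict being returned.

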